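# Lock a weld coupon into the tack jig with the pull knob

## Robot

A 6-joint arm with a two-finger parallel gripper is mounted at the origin on the work surface. World frame = base frame: x ahead of the robot, y to its left, z up, the work surface at z = 0. Lengths are in mm, angles in rad, forces in N, time in s.
With the tool pointing down it reaches from about 400 to 925 mm from the base axis. Payload 12.5 kg.
Tool frame: the origin (TCP) lies between the finger pads; the fingertips stand 25 mm ahead of it and the grasp point (between the pads) lies 6 mm ahead of it; z points along the fingers, y is the line along which they close (so a half turn about z gives the same grasp; the last joint's range is limited). The gripper opens to 95 mm and grips with 3 to 60 N. Pads are 20 mm wide; open, the fingers measure 119 mm over their backs; the gripper's body (75 mm by 180 mm) begins 59 mm behind the grasp point.
Start: joints at [-1.219, 0.491, 1.559, -0, 1.092, -0.106], TCP at [276.258, -560.647, 239.661] pointing down, gripper open.
Joint ranges: [-3.1, 3.1], [-0.84, 2.19], [0.05, 2.79], [-1.13, 4.28], [0.06, 2.93], [-2.69, 2.69]. Speed limits (rad/s): [2.22, 2.22, 2.79, 3.14, 3.14, 3.14].

## Interface

Orientations are given as [roll, pitch, yaw] about the fixed x, y, z axes, in that order (R = Rz(yaw) Ry(pitch) Rx(roll)).
In Python, from cell import state, read_camera, job_done, cut_out gives the robot as it stands. The module is installed in compiled form; this text tells all that it offers.
- The arm moves only by the tool jog_arm, never from a script. Its argument "motion" is a list of rows, each a list of 2 entries, a list of its own where there are three numbers: the shift along the tool's x, y, z in mm, then the turn about the tool's z in rad. A call has 1 to 5 rows; each row is the pose to reach, as a shift and turn from the pose commanded when the call began, along the tool's axes at that moment; what a row does not reach only later rows make up. A row lasts 1/10 s, in which the tool goes at most 50 mm and 8.59 degrees, less where a joint would pass 70% of its speed; a pose out of reach is approached as far as the arm can. A call with a gripper value outside its range is refused whole. "grip" is the closure, from 0 (fully open) to 1 (shut), set as the call begins (left out, the last holds). The fingers move at their own pace and stop on an object; the grip force is fixed at half the most. Time passes only in rows, so rows that repeat a pose let the fingers close. It gives the time, the measured TCP pose, the force, the opening and the grip force at its end, in the units of the state.
- state(): the state, without advancing time (a new reading comes with each control period).
- read_camera(name): name is "scene" or "top" or "wrist"; returns a dict with "img" (420x560x3 uint8, blue, green, red), "vertical_fov" (degrees; the focal length in pixels is half the picture's height over the tangent of half this angle, whatever the lens; pixels are square), "cx", "cy" (the principal point, pixels), "k1" (the pictures are not rectified: a ray, as slopes to the right and down, at radius r is drawn at 1 + k1 r^2 times it, then the intrinsics apply), "extrinsics" (4x4, takes a point from camera to world coordinates). Camera axes: x right, y up, looking along -z (the intrinsics and any distortion apply to the point x, -y, -z); pixel columns grow to the right and rows downward; lengths in mm; the calibration is good to about 2 mm. A picture is of the moment at which its call begins. There is no depth.
- job_done(): hands the job in; it is judged then, once.
Trained networks look in a picture, given as the dict that the camera call returned (one of the last four; its "shot" number tells which), for a name from the list of things; names that differ only in an ending like _2 or _b are one class to them, and where a whole thing is asked for, a point or a joint stands for the part that bears it (a point fixed in the world has none). Each returns a list of dicts, best first, with "p" (0 to 1); they miss things now and then, are a little off and sometimes report something else, mostly with a low value. They report only what shows in the picture. A call takes as long as a camera call. They do not tell look-alikes from the thing itself.
- cut_out(name, picture): "region" (420x560 bool, what is visible of it) and "box" ([left, top, right, bottom] in pixels, round what is visible of it).
The state is a dict: "t": time; "joints": joint angles; "qvel": joint speeds; "tau": joint torques, N m; "eef_pos": TCP position; "tcp_rot": TCP orientation; "ft_force": force on the tool from outside, world axes, zero at the start; "moment": the same for the moment, N m; "opening": opening from 0.0 (shut) to 1.0 (fully open); "grip_force": force on a finger pad.
Only numpy, scipy, OpenCV 4.12 (cv2) and the standard library are available. Lean on these libraries where they do the work, as an engineer would, in place of code of your own. Each camera call takes 0.05 s, during which the arm holds its last target. There are 200 camera calls.

## Task

The lock bolt of the tack jig bars the way of the T-shaped steel weld coupon. Pull the red knob out until it snaps to its outer detent, slide the coupon along the track past the bolt fully home against the blue end stop, then push the red knob fully back in so that the bolt locks the coupon. Do not disturb the tools standing around the jig.

Things in the scene. Friction and masses are not known exactly. Their poses are not given: they have to be found in the camera images.
- jig: Tack jig fixed to the bench; origin at bench height under the lock bolt. -x faces roughly the robot (yaw within 0.3 rad); the coupon's track runs along y. Green bed y -150 to 115 mm, track floor 12 mm above the bench, 74 mm wide (x 0 to 74 mm) between rails with tops at 22 mm; the -y end is open. Blue lock housing in front of the track: x -62 to -10, y -30 to 30 mm, top 85 mm high.
- bolt (a point): Centre of the tip of the yellow bolt blade, moves with the knob; axes as the jig's. Blade 12 mm thick (y), 14 to 46 mm above the bench. With the knob in it stands 28 mm across the 74 mm track and bars it; with the knob out it is wholly withdrawn into the housing.
- stop (a point): Fixed: middle of the blue end stop's face that the coupon comes to rest against (jig y 101 mm, 32 mm above the bench; the stop's top is at 52 mm). Axes as the jig's.
- knob (a joint): Pull knob travel in m: 0 fully in (bolt across the track), 0.030 fully out (bolt withdrawn), moving along the jig's -x. It snaps over centre at half travel and stays at either end; about 4 N starts it either way. With the bolt blocked by the coupon it cannot go in.
- knob_head (a point): Centre of the red knob head, moves with the knob: a cylinder 46 mm in diameter, 24 mm long, axis level along the jig's x, 55 mm above the bench. Behind it (jig +x) is a 14 mm diameter stem, 35 mm of it bare up to the housing face when in, 65 mm when out. Axes as the jig's. Can be pinched from above or hooked from behind with fingers either side of the stem.
- coupon_mid (a point): Centre, half-way up, of the weld coupon: a loose steel T of 0.5 to 0.85 kg. Foot plate 70 mm (x) by 90 mm (y) by 8 mm, on it a central upright web 8 mm thick (x), 90 mm long (y), 50 mm high; overall height 58 mm. It starts on the track floor on the jig's -y side of the bolt, its axes along the jig's, and slides to jig +y with up to about 8 N.
- home (a point): Fixed point of the jig (x 37, y 56, z 41 mm in its frame), on the track's centre line: where the coupon's centre is when hard against the end stop. Axes as the jig's. With the coupon there, 5 mm is left between it and the bolt blade.
- magnet: Bystander: red L-shaped welding magnet, 70 mm long, 82 mm high, standing beside the jig; origin at its underside.
- hammer: Bystander: hammer lying on the bench, origin at its underside.
- brush: Bystander: brush lying on the bench, origin at its underside.
- spray: Bystander: yellow spray can, 60 mm in diameter, 160 mm tall, origin at its underside.
- clamp: Bystander: green bar clamp 200 mm long lying on the bench, origin at its underside.
- rodcup: Bystander: steel cup 76 mm across, 100 mm tall, origin at its underside.
Mind the look-alikes: they are no part of the job. Leave any purple look-alike of the part that bears coupon_mid alone.

How it is judged (in metres and radians):
On the way, in this order (a step that is already met when the one before it is completed fails the run):
1. the red knob is pulled out to its outer detent (value of joint knob above 0.026 m), for 0.2 s.
2. the coupon is slid home against the end stop while the knob is still out (value of joint knob above 0.024 m and y of coupon_mid in the frame of home above -0.006 m), for 0.1 s.
At the end, for the whole second after the job is handed in: The knob is fully in (within 3 mm), with the coupon lying flat in the track within 6 mm of the end stop, behind the bolt (value of joint knob below 0.003 m and y of coupon_mid in the frame of home between -0.006 and 0.003 m and x of coupon_mid in the frame of home between -0.006 and 0.006 m and z of coupon_mid in the frame of home below 0.004 m and angle between coupon_mid's own z axis and vertical below 0.08 rad); the robot touches nothing.
It fails at once if a bystander tool is moved more than 30 mm (distance of any of magnet, hammer, brush, spray, clamp, rodcup from where it was at the start of the episode above 0.03 m).
It also fails if it takes over 58 s, if anything falls off the work surface, if the arm or the gripper's body presses on something with over 40 N, if the wrist force passes 120 N, or if a joint passes its speed limit or range.

## Working session

There is one attempt and no reset: what is moved stays moved. The work goes in short steps, Python scripts to look and compute and a tool call to move; the robot and the scene stay as the last step left them, time stands still between calls to the robot, and variables do not carry over. Pictures are saved under pics/ and viewed, at most 10 in all, crops included, and the job is handed in when it is done.

Besides the shell and the picture viewer there is one more tool, called after "Call:" by a JSON object that holds its "method" and its "body". jog_arm: Moves the arm, as the interface text tells. Its arguments: {"type":"object","properties":{"motion":{"type":"array"},"grip":{"type":"number"}},"required":["motion"]}

```bash
mkdir -p pics; cat > h.py <<'E'
import numpy as np, cv2
from cell import state, read_camera, job_done, cut_out
def K(d):
    f=d["img"].shape[0]/2/np.tan(np.radians(d["vertical_fov"]/2)); return np.array([[f,0,d["cx"]],[0,f,d["cy"]],[0,0,1.]])
def ray(d,uv):
    k=np.array([d["k1"],0,0,0,0.]); E=np.array(d["extrinsics"])
    p=cv2.undistortPoints(np.array(uv,float).reshape(-1,1,2),K(d),k).reshape(-1,2)
    v=np.c_[p[:,0],-p[:,1],-np.ones(len(p))]@E[:3,:3].T
    return E[:3,3],v
def onz(d,uv,z):
    o,v=ray(d,uv); return o+v*((z-o[2])/v[:,2])[:,None]
def proj(d,P):
    E=np.array(d["extrinsics"]); c=(np.array(P,float).reshape(-1,3)-E[:3,3])@E[:3,:3]
    c=c*[1,-1,-1]; return cv2.projectPoints(c,np.zeros(3),np.zeros(3),K(d),np.array([d["k1"],0,0,0,0.]))[0].reshape(-1,2)
def tri(ds,uvs):
    A=np.zeros((3,3));b=np.zeros(3)
    for d,u in zip(ds,uvs):
        o,v=ray(d,[u]); v=v[0]/np.linalg.norm(v[0]); M=np.eye(3)-np.outer(v,v); A+=M;b+=M@o
    return np.linalg.solve(A,b)
E
python3 - <<'E'
from h import *
print(state())
for n in("top","scene"):
    d=read_camera(n); cv2.imwrite(f"pics/{n}1.png",d["img"]); print(n,d["vertical_fov"],d["k1"],np.round(np.array(d["extrinsics"]),2).tolist())
    for o in("jig","knob_head","bolt","coupon_mid","magnet","hammer","brush","spray","clamp","rodcup"):
        for r in cut_out(o,d)[:3]:
            ys,xs=np.nonzero(r["region"]); print(o,round(r["p"],2),r["box"],xs.mean().round(1),ys.mean().round(1))
E
```

```text
{'t': 0.0, 'joints': array([-1.21856429e+00,  4.91542992e-01,  1.55946601e+00,  4.39134929e-08,
        1.09165632e+00, -1.05590526e-01]), 'qvel': array([ 0.00141632, -0.00227159,  0.00122332,  0.00233011,  0.00234714,
       -0.00103278]), 'tau': array([-2.63201648e-03, -6.12645864e+01, -2.58185130e+01,  6.91350410e-02,
        4.81779815e-02, -1.10079839e-04]), 'eef_pos': array([ 276.19890344, -560.42091876,  239.06631435]), 'tcp_rot': array([-3.14052597e+00, -1.13091493e-04,  4.57822480e-01]), 'ft_force': array([-0.04577389, -0.0936782 ,  0.44464217]), 'moment': array([0.04211885, 0.01330328, 0.03752449]), 'grip_force': 0.0, 'opening': 1.0035306889933868}
top 54.509389459287306 -0.12202953364470888 [[-0.02, 0.99, -0.11, 452.72], [-1.0, -0.02, -0.01, -0.77], [-0.01, 0.11, 0.99, 1070.76], [0.0, 0.0, 0.0, 1.0]]
jig 0.71 [206.8, 156.9, 317.1, 250.4] 257.1 195.1
jig 0.55 [386.7, 259.2, 478.7, 324.9] 422.9 291.5
knob_head 0.86 [258.4, 190.3, 279.9, 247.9] 266.8 231.6
knob_head 0.41 [79.5, 152.8, 134.6, 239.9] 108.8 193.4
bolt 0.54 [257.2, 189.7, 282.1, 248.9] 267.5 233.8
coupon_mid 0.94
[... 776 characters left out ...]
6 233.9
bolt 0.75 [286.5, 186.1, 310.6, 237.3] 296.7 206.7
bolt 0.58 [192.5, 111.0, 235.7, 162.3] 214.7 141.2
coupon_mid 0.9 [187.0, 167.7, 221.9, 192.3] 203.6 181.2
coupon_mid 0.81 [242.1, 171.6, 280.2, 197.9] 261.1 183.4
coupon_mid 0.68 [180.4, 209.6, 212.8, 250.3] 193.7 231.5
magnet 0.89 [326.6, 203.3, 360.5, 227.8] 346.0 217.9
hammer 0.86 [190.8, 112.2, 237.7, 163.3] 213.8 140.6
hammer 0.75 [328.0, 205.3, 360.1, 230.1] 345.5 218.0
brush 0.97 [383.6, 204.0, 443.8, 234.7] 410.9 219.5
spray 0.72 [126.4, 158.1, 152.3, 211.4] 138.3 185.3
clamp 0.88 [409.2, 255.3, 458.6, 340.8] 431.4 302.0
rodcup 0.81 [327.3, 272.0, 359.4, 313.5] 341.0 290.0
rodcup 0.55 [286.3, 184.9, 305.2, 240.0] 296.8 205.7
```

```bash
python3 - <<'E'
import cv2
a=cv2.imread("pics/top1.png")[110:340,60:500]; cv2.imwrite("pics/t1c.png",cv2.resize(a,(792,414),interpolation=2))
a=cv2.imread("pics/scene1.png")[140:340,180:460]; cv2.imwrite("pics/s1c.png",cv2.resize(a,(798,570),interpolation=2))
E
```

```text
(no output)
```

View pics/t1c.png

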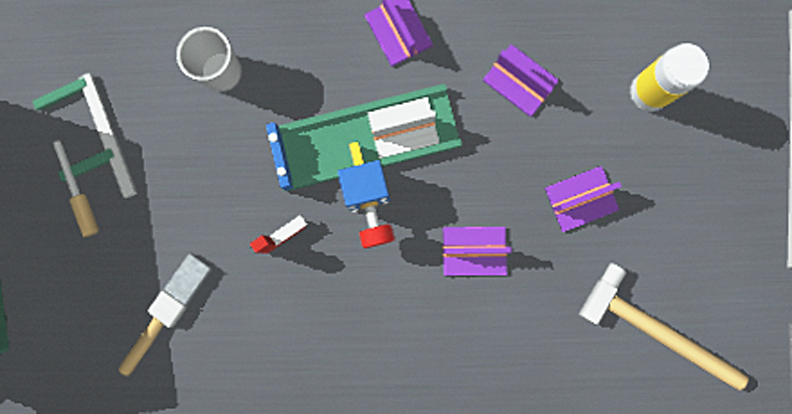

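View pics/s1c.png

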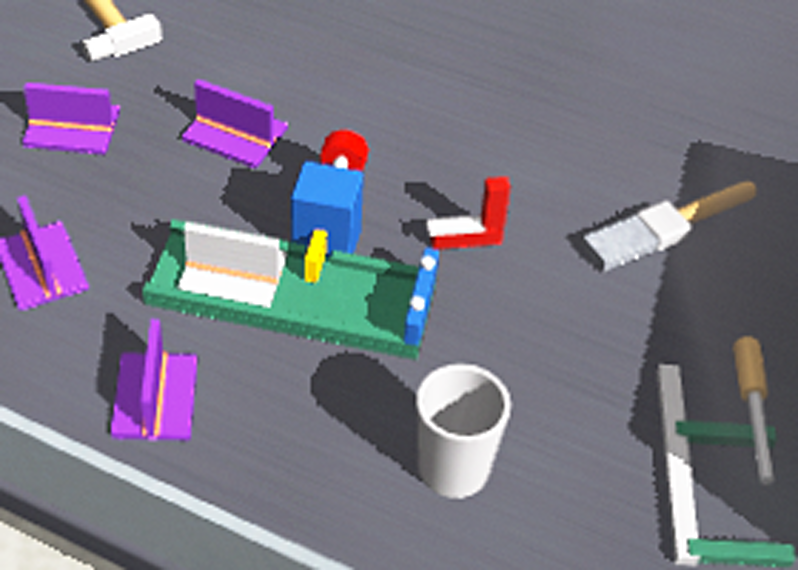

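The top crop shows the jig in the middle: housing top around full-image (262,213), red knob (269,241), end stop (214,196), and the real white coupon at (285,179). The purple ones are look-alikes. The magnet stands at (214,241). In the scene crop the knob is partly hidden behind the housing, and the rod cup stands beyond the stop's far rail.

```bash
cat > fit.py <<'E'
from h import *
from scipy.optimize import minimize
def box(x0,x1,y0,y1,z0,z1): return np.array([[x,y,z] for x in(x0,x1) for y in(y0,y1) for z in(z0,z1)],float)
a=np.linspace(0,2*np.pi,40)
def cyl(xc,L,r,z): return np.vstack([np.c_[np.full(40,xc+s*L/2),r*np.cos(a),z+r*np.sin(a)] for s in(-1,1)])
def jw(P,p):
    c,s=np.cos(p[3]),np.sin(p[3]); return np.c_[c*P[:,0]-s*P[:,1]+p[0],s*P[:,0]+c*P[:,1]+p[1],P[:,2]+p[2]]
S=4
def hull(d,P,p):
    m=np.zeros((420*S,560*S),np.uint8); q=proj(d,jw(P,p))
    h=cv2.convexHull(np.round((q+.5)*S).astype(np.int32)); cv2.fillConvexPoly(m,h,1); return cv2.resize(m.astype(np.float32),(560,420),interpolation=cv2.INTER_AREA)
def masks(d):
    b,g,r=[d["img"][...,i].astype(int) for i in range(3)]
    return {"blue":(b>1.5*r)&(b>1.15*g)&(b>50)&(r<.6*g+10),"red":(r>2.2*g)&(r>2.2*b)&(r>50),"yel":(r>2.5*b)&(g>2*b)&(r>70)}
def comp(m,uv,rad=25):
    n,l,st,c=cv2.connectedComponentsWithStats(m.astype(np.uint8)); 
    i=1+np.argmin(np.hypot(*(c[1:]-uv).T)+1000*(st[1:,4]<30)); return l==i
E
python3 - <<'E'
from fit import *
T=read_camera("top");C=read_camera("scene")
obs=[]
for d,uh,uk in((T,(262,213),(269,241)),(C,(296,213),(300,192))):
    M=masks(d); h=comp(M["blue"],uh);k=comp(M["red"],uk); print(h.sum(),k.sum(),np.argwhere(h).mean(0)[::-1],np.argwhere(k).mean(0)[::-1]); obs.append((d,h,k))
H=box(-62,-10,-30,30,22,85);KN=cyl(-109,24,23,55)
def cost(p):
    t=0
    for i,(d,h,k) in enumerate(obs):
        a=hull(d,H,p);b=hull(d,KN,p)
        if i: b=b*(1-a); a=a
        t+=np.abs(a-h).sum()/h.sum()+np.abs(b-k).sum()/k.sum()
    return t
c=onz(T,[(262,213)],85)[0]; print(c)
best=min((minimize(cost,[c[0]+36,c[1],0,y],method="Nelder-Mead",options=dict(initial_simplex=np.array([[c[0]+36,c[1],0,y]]+[[c[0]+36+20*(i==0),c[1]+15*(i==1),8*(i==2),y+.1*(i==3)] for i in range(4)]),xatol=.05,fatol=1e-4)) for y in(-.2,0,.2)),key=lambda r:r.fun)
p=best.x;print(best.fun,p)
for n,P in(("knob",[-109,0,55]),("home",[37,56,41]),("stopmid",[37,101,32])): print(n,jw(np.array([P],float),p)[0])
w=onz(T,[(285,179)],41)[0]; R=p[3]; dd=w[:2]-p[:2]; print("coupon rough jig",dd@[np.cos(R),np.sin(R)],dd@[-np.sin(R),np.cos(R)])
E
```

```text
526 176 [261.50760456 211.62547529] [268.80681818 240.73863636]
654 166 [294.45718654 211.95565749] [300.75301205 191.77710843]
[559.6942683   51.94723433  85.        ]
0.6185875352015507 [ 5.99637570e+02  6.21198262e+01 -1.34778040e+00  2.22211562e-01]
knob [493.31761467  38.0976056   53.6522196 ]
home [623.38613886 124.89725432  39.6522196 ]
stopmid [613.46870833 168.79081389  30.6522196 ]
coupon rough jig 34.841967925937766 -77.93748974591084
```

Call:
{"method": "jog_arm", "body": {"motion": [[[36, -35, 0], 0], [[72, -70, 0], 0], [[108, -105, 0], 0], [[144, -140, 0], 0], [[180, -175, 0], 0]]}}

```text
t: 1.7
eef_pos: [360.3, -323.3, 239.8]
tcp_rot: [3.141, -0.0, 0.457]
ft_force: [1.5, 0.0, -0.0]
opening: 1.0
grip_force: 0.0
```

Call:
{"method": "jog_arm", "body": {"motion": [[[36, -35, 0], 0], [[72, -70, 0], 0], [[108, -105, 0], 0], [[144, -140, 0], 0], [[180, -175, 0], 0]]}}

```text
t: 2.2
eef_pos: [444.1, -87.6, 239.9]
tcp_rot: [3.141, -0.001, 0.458]
ft_force: [0.6, -0.1, -0.3]
opening: 1.002
grip_force: 0.0
```

Call:
{"method": "jog_arm", "body": {"motion": [[[30, -30, 0], 0.05], [[60, -60, 0], 0.1], [[79, -80, 0], 0.15], [[79, -80, 0], 0.236], [[79, -80, 0], 0.236]]}}

```text
t: 2.7
eef_pos: [479.4, 17.9, 239.6]
tcp_rot: [3.141, -0.0, 0.222]
ft_force: [-0.2, 0.0, -0.4]
opening: 1.002
grip_force: 0.0
```

```bash
python3 - <<'E'
from h import *
d=read_camera("wrist"); cv2.imwrite("pics/w1.png",d["img"]); print(d["vertical_fov"],d["k1"],np.round(np.array(d["extrinsics"]),2).tolist())
from fit import jw
p=[599.6,62.1,-1.3,.222]
for P in([-109,0,55],[-62,-30,85],[-62,30,85],[-10,-30,85],[-10,30,85],[0,-150,22],[74,-150,22],[37,101,52]): print(P,proj(d,jw(np.array([P],float),p)).round(1))
E
```

```text
63.26450109083951 0.007921992487006712 [[0.22, 0.95, 0.24, 547.15], [-0.98, 0.21, 0.05, 33.39], [0.0, -0.25, 0.97, 384.24], [0.0, 0.0, 0.0, 1.0]]
[-109, 0, 55] [[261.7 173.5]]
[-62, -30, 85] [[294.3 124.5]]
[-62, 30, 85] [[224.3 124.5]]
[-10, -30, 85] [[295.   59.1]]
[-10, 30, 85] [[221.7  59.1]]
[0, -150, 22] [[413.5  58.9]]
[74, -150, 22] [[421.5 -26.7]]
[37, 101, 52] [[144.4   7.6]]
```

View pics/w1.png

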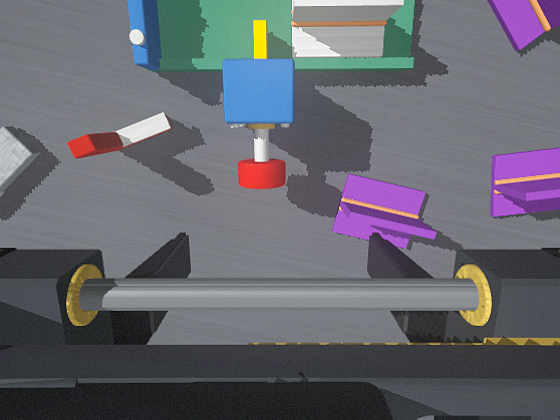

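The wrist view agrees with the fit to about a pixel: knob at (262,173), housing corners (223–295, 59–124). I'm descending on the knob.

Call:
{"method": "jog_arm", "body": {"motion": [[[18, -17, 20], 0], [[18, -17, 65], 0], [[18, -17, 110], 0], [[18, -17, 150], 0], [[18, -17, 150], 0]]}}

```text
t: 3.25
eef_pos: [491.1, 37.0, 86.0]
tcp_rot: [-3.14, 0.007, 0.223]
ft_force: [0.5, -0.5, 0.6]
opening: 1.001
grip_force: 0.0
```

Call:
{"method": "jog_arm", "body": {"motion": [[[0, 0, 15], 0], [[0, 0, 30], 0], [[0, 0, 30], 0]]}}

```text
t: 3.55
eef_pos: [493.3, 37.1, 60.2]
tcp_rot: [-3.142, 0.0, 0.222]
ft_force: [1.1, -1.0, 0.2]
opening: 0.998
grip_force: 0.0
```

Call:
{"method": "jog_arm", "body": {"motion": [[[0, 0, 0], 0], [[0, 0, 0], 0], [[0, 0, 0], 0], [[0, 0, 0], 0], [[0, 0, 0], 0]], "grip": 1}}

```text
t: 4.05
eef_pos: [493.2, 37.7, 60.0]
tcp_rot: [3.141, -0.0, 0.222]
ft_force: [-0.1, 0.2, 0.3]
opening: 0.635
grip_force: 0.0
```

Call:
{"method": "jog_arm", "body": {"motion": [[[0, 0, 0], 0], [[0, 0, 0], 0], [[0, 0, 0], 0], [[0, 0, 0], 0], [[0, 0, 0], 0]]}}

```text
t: 4.55
eef_pos: [493.0, 37.9, 59.6]
tcp_rot: [-3.141, 0.0, 0.222]
ft_force: [0.3, 5.0, 2.4]
opening: 0.48
grip_force: 30.0
```

Gripped (opening 0.48 is about 46 mm). Pulling 31 mm.

Call:
{"method": "jog_arm", "body": {"motion": [[[-7, 0, 0], 0], [[-14, 0, 0], 0], [[-21, 0, 0], 0], [[-28, 0, 0], 0], [[-31, 0, 0], 0]]}}

```text
t: 5.05
eef_pos: [463.6, 31.0, 59.7]
tcp_rot: [3.141, -0.003, 0.221]
ft_force: [14.2, 17.9, -12.0]
opening: 0.477
grip_force: 30.0
```

Call:
{"method": "jog_arm", "body": {"motion": [[[0, 0, 0], 0], [[0, 0, 0], 0], [[0, 0, 0], 0]]}}

```text
t: 5.35
eef_pos: [463.7, 31.1, 59.6]
tcp_rot: [3.141, -0.002, 0.222]
ft_force: [4.6, 9.0, -1.7]
opening: 0.476
grip_force: 30.0
```

Call:
{"method": "jog_arm", "body": {"motion": [[[0, 0, 0], 0], [[0, 0, 0], 0], [[0, 0, 0], 0], [[0, 0, 0], 0], [[0, 0, 0], 0]], "grip": 0.1}}

```text
t: 5.85
eef_pos: [462.9, 30.7, 59.6]
tcp_rot: [3.141, 0.0, 0.222]
ft_force: [-0.1, -0.9, 0.1]
opening: 0.846
grip_force: 0.0
```

Call:
{"method": "jog_arm", "body": {"motion": [[[0, 0, -20], 0], [[0, 0, -60], 0], [[0, 0, -105], 0], [[0, 0, -150], 0], [[0, 0, -150], 0]]}}

```text
t: 6.35
eef_pos: [464.6, 30.7, 214.5]
tcp_rot: [3.139, -0.008, 0.222]
ft_force: [1.2, -0.9, -1.2]
opening: 0.902
grip_force: 0.0
```

```bash
python3 - <<'E'
from fit import *
print(state()["eef_pos"],state()["opening"])
p=[599.6,62.1,-1.3,.222]
d=read_camera("wrist"); k=comp(masks(d)["red"],proj(d,jw(np.array([[-139,0,55.]]),p))[0])
for x in(-109,-139):
    h=hull(d,cyl(x,24,23,55),p)>.5; print(x,np.argwhere(h).mean(0)[::-1],np.argwhere(k).mean(0)[::-1])
T=read_camera("top"); print([ (r["p"],r["box"]) for r in cut_out("coupon_mid",T)])
# coupon from top: web top edge z=70, foot
w=onz(T,[(285,179)],41)[0];print(w)
cv2.imwrite("pics/t2.png",cv2.resize(T["img"][150:250,200:340],(784,560),interpolation=cv2.INTER_CUBIC))
E
```

```text
[464.60730262  30.7428146  214.53935832] 0.9015574558679734
-109 [277.47525962 167.47770312] [277.16587031 199.8225256 ]
-139 [277.49034523 200.17144529] [277.16587031 199.8225256 ]
[(0.94, [311.2, 234.1, 340.5, 264.3]), (0.84, [263.8, 165.7, 306.1, 196.8]), (0.74, [329.7, 135.7, 367.9, 173.3]), (0.63, [264.6, 105.3, 302.1, 143.9]), (0.59, [362.8, 199.5, 404.3, 241.2])]
[650.79929529  -6.22264164  41.        ]
```

View pics/t2.png

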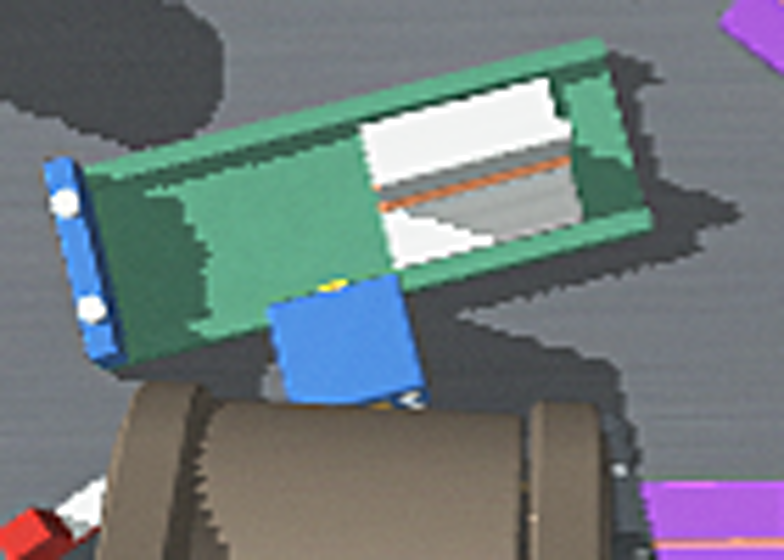

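The knob is at its outer detent and the bolt is withdrawn. The coupon's +y foot edge runs from (264.3,172.3) to (270.2,197.9), and its -y edge is near (302.7,188.4).

```bash
python3 - <<'E'
from fit import *
p=np.array([599.6,62.1,-1.3,.222]);c,s=np.cos(.222),np.sin(.222)
T=read_camera("top")
for z,uv in((18.7,(264.3,172.3)),(18.7,(270.2,197.9)),(18.7,(302.7,188.4)),(68.7,(265.5,183.5)),(68.7,(299.5,164))):
    w=onz(T,[uv],z)[0][:2]-p[:2]; print(z,uv,[round(w@[c,s],1),round(w@[-s,c],1)])
e=state()["eef_pos"]
for y in(-80,-75,-72): 
    P=jw(np.array([[37,y,50.]]),p)[0]; D=P-e; print(y,P.round(1),"tool x,y,z",round(D@[c,s,0],1),round(D@[s,-c,0],1),round(-D[2]-6,1))
E
```

```text
18.7 (264.3, 172.3) [np.float64(69.7), np.float64(-30.6)]
18.7 (270.2, 197.9) [np.float64(-0.1), np.float64(-29.4)]
18.7 (302.7, 188.4) [np.float64(3.6), np.float64(-117.8)]
68.7 (265.5, 183.5) [np.float64(30.5), np.float64(-26.7)]
68.7 (299.5, 164) [np.float64(58.0), np.float64(-121.2)]
-80 [653.3  -7.8  48.7] tool x,y,z 177.8 79.7 153.9
-75 [652.2  -2.9  48.7] tool x,y,z 177.8 74.7 153.9
-72 [651.5   0.   48.7] tool x,y,z 177.8 71.7 153.9
```

Call:
{"method": "jog_arm", "body": {"motion": [[[36, 15, 0], -0.14], [[72, 30, 0], -0.28], [[108, 45, 0], -0.42], [[144, 60, 0], -0.56], [[178, 76, 0], -0.7]], "grip": 0}}

```text
t: 7.05
eef_pos: [654.3, -4.4, 207.2]
tcp_rot: [-3.139, 0.002, 0.928]
ft_force: [0.2, -0.0, -0.3]
opening: 1.001
grip_force: 0.0
```

Call:
{"method": "jog_arm", "body": {"motion": [[[0, 0, 0], -0.14], [[0, 0, 0], -0.28], [[0, 0, 0], -0.42], [[0, 0, 0], -0.56], [[0, 0, 0], -0.7]]}}

```text
t: 7.55
eef_pos: [652.7, -4.2, 207.1]
tcp_rot: [-3.138, -0.001, 1.627]
ft_force: [-0.1, -0.9, 0.6]
opening: 1.001
grip_force: 0.0
```

Call:
{"method": "jog_arm", "body": {"motion": [[[0, 0, 0], -0.1], [[0, 0, 0], -0.171], [[0, 0, 0], -0.171]]}}

```text
t: 7.85
eef_pos: [652.8, -4.1, 207.5]
tcp_rot: [-3.139, -0.001, 1.794]
ft_force: [0.1, 0.4, 0.6]
opening: 1.002
grip_force: 0.0
```

```bash
python3 - <<'E'
from fit import *
st=state();e=st["eef_pos"];yw=st["tcp_rot"][2];print(e,st["tcp_rot"],st["joints"])
p=np.array([599.6,62.1,-1.3,.222]);c,s=np.cos(yw),np.sin(yw)
P=jw(np.array([[36.5,-76,50.]]),p)[0]; D=P-e; print("tool x,y,z",round(D@[c,s,0],1),round(D@[s,-c,0],1),round(-D[2]-6,1))
d=read_camera("wrist");cv2.imwrite("pics/w2.png",d["img"])
for q in([33,-29.5,70],[41,-29.5,70],[33,-119.5,70],[41,-119.5,70]): print(q,proj(d,jw(np.array([q],float),p)).round(1))
E
```

```text
[652.81651168  -4.13802759 207.47533325] [-3.13850600e+00 -9.41004177e-04  1.79371645e+00] [-1.07413835e-01  5.62558846e-01  1.51964165e+00 -1.27121332e-04
  1.06261715e+00 -3.30273374e-01]
tool x,y,z 0.3 -0.8 152.8
[33, -29.5, 70] [[273.3 147.3]]
[41, -29.5, 70] [[283.  147.3]]
[33, -119.5, 70] [[273.6 249.9]]
[41, -119.5, 70] [[282.6 250. ]]
```

View pics/w2.png

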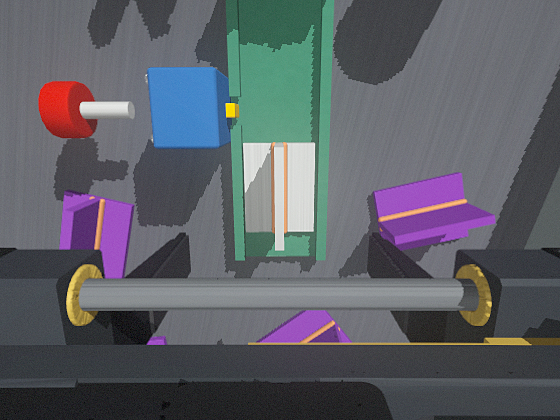

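The web top shows at columns 274–284, rows 147–250, which matches the prediction. I'm descending to grasp it.

Call:
{"method": "jog_arm", "body": {"motion": [[[0, -1, 20], 0], [[0, -1, 60], 0], [[0, -1, 100], 0], [[0, -1, 130], 0], [[0, -1, 150], 0]]}}

```text
t: 8.4
eef_pos: [651.0, -4.3, 56.2]
tcp_rot: [-3.138, -0.001, 1.79]
ft_force: [-0.3, -1.3, 0.8]
opening: 1.001
grip_force: 0.0
```

Call:
{"method": "jog_arm", "body": {"motion": [[[0, 0, 2], 0], [[0, 0, 2], 0], [[0, 0, 2], 0], [[0, 0, 2], 0], [[0, 0, 2], 0]], "grip": 1}}

```text
t: 8.9
eef_pos: [652.6, -4.4, 58.7]
tcp_rot: [3.14, 0.001, 1.793]
ft_force: [-0.6, 0.3, 0.5]
opening: 0.637
grip_force: 0.0
```

Call:
{"method": "jog_arm", "body": {"motion": [[[0, 0, 0], 0], [[0, 0, 0], 0], [[0, 0, 0], 0], [[0, 0, 0], 0], [[0, 0, 0], 0]]}}

```text
t: 9.4
eef_pos: [652.3, -4.4, 57.6]
tcp_rot: [-3.142, 0.0, 1.793]
ft_force: [1.1, -0.6, -0.8]
opening: 0.213
grip_force: 0.0
```

Call:
{"method": "jog_arm", "body": {"motion": [[[0, 0, 0], 0], [[0, 0, 0], 0], [[0, 0, 0], 0], [[0, 0, 0], 0], [[0, 0, 0], 0]]}}

```text
t: 9.9
eef_pos: [652.4, -4.4, 57.6]
tcp_rot: [3.141, 0.0, 1.793]
ft_force: [2.4, 0.2, -0.1]
opening: 0.082
grip_force: 30.0
```

Call:
{"method": "jog_arm", "body": {"motion": [[[10, 0, 0], 0], [[25, 0, 0], 0], [[40, 0, 0], 0], [[55, 0, 0], 0], [[60, 0, 0], 0]]}}

```text
t: 10.4
eef_pos: [638.5, 56.1, 57.6]
tcp_rot: [-3.141, -0.0, 1.794]
ft_force: [-0.5, -3.1, -1.1]
opening: 0.087
grip_force: 30.0
```

Call:
{"method": "jog_arm", "body": {"motion": [[[15, 0, 0], 0], [[30, 0, 0], 0], [[45, 0, 0], 0], [[60, 0, 0], 0], [[62, 0, 0], 0]]}}

```text
t: 10.9
eef_pos: [624.8, 116.6, 57.6]
tcp_rot: [-3.141, -0.0, 1.794]
ft_force: [0.1, -1.9, 0.3]
opening: 0.084
grip_force: 30.0
```

Force is low, so it's sliding freely. Creeping to the stop.

Call:
{"method": "jog_arm", "body": {"motion": [[[2, 0, 0], 0], [[4, 0, 0], 0], [[6, 0, 0], 0], [[6, 0, 0], 0]]}}

```text
t: 11.3
eef_pos: [624.2, 120.4, 57.6]
tcp_rot: [3.141, -0.0, 1.792]
ft_force: [1.7, -0.8, -0.2]
opening: 0.079
grip_force: 30.0
```

Call:
{"method": "jog_arm", "body": {"motion": [[[1, 0, 0], 0], [[2, 0, 0], 0], [[2, 0, 0], 0]]}}

```text
t: 11.6
eef_pos: [623.7, 122.5, 57.6]
tcp_rot: [3.142, 0.0, 1.793]
ft_force: [0.1, -2.9, -0.6]
opening: 0.084
grip_force: 30.0
```

Call:
{"method": "jog_arm", "body": {"motion": [[[1, 0, 0], 0], [[2, 0, 0], 0], [[2, 0, 0], 0]]}}

```text
t: 11.9
eef_pos: [623.6, 123.4, 57.7]
tcp_rot: [3.141, 0.002, 1.793]
ft_force: [2.3, -10.8, -0.6]
opening: 0.081
grip_force: 30.0
```

Call:
{"method": "jog_arm", "body": {"motion": [[[1, 0, 0], 0], [[1, 0, 0], 0]]}}

```text
t: 12.1
eef_pos: [623.5, 123.5, 57.7]
tcp_rot: [3.141, 0.003, 1.793]
ft_force: [3.8, -16.3, 1.0]
opening: 0.086
grip_force: 30.0
```

Hard against the stop (16 N). Releasing and rising.

Call:
{"method": "jog_arm", "body": {"motion": [[[0, 0, 0], 0], [[0, 0, 0], 0], [[0, 0, 0], 0], [[0, 0, 0], 0]], "grip": 0.6}}

```text
t: 12.5
eef_pos: [622.9, 125.8, 57.6]
tcp_rot: [-3.142, -0.0, 1.793]
ft_force: [-0.2, 0.2, 0.6]
opening: 0.362
grip_force: 0.0
```

Call:
{"method": "jog_arm", "body": {"motion": [[[0, 0, -15], 0], [[0, 0, -50], 0], [[0, 0, -90], 0], [[0, 0, -130], 0], [[0, 0, -150], 0]]}}

```text
t: 13.0
eef_pos: [623.6, 125.7, 212.5]
tcp_rot: [3.137, 0.001, 1.793]
ft_force: [0.7, 0.2, -1.2]
opening: 0.398
grip_force: 0.0
```

```bash
python3 - <<'E'
from fit import *
st=state();print(st["eef_pos"],st["tcp_rot"],st["opening"])
p=np.array([599.6,62.1,-1.3,.222])
d=read_camera("wrist");cv2.imwrite("pics/w3.png",d["img"])
for q in([33,11,70],[41,11,70],[33,101,70],[2,11,20],[72,11,20],[2,101,20],[-139,0,55]): print(q,proj(d,jw(np.array([q],float),p)).round(1))
E
```

```text
[623.59919139 125.68561052 212.48451845] [3.13663068e+00 6.01745205e-04 1.79307611e+00] 0.3979499264987938
[33, 11, 70] [[272.3 250.3]]
[41, 11, 70] [[281.2 250.3]]
[33, 101, 70] [[271.8 149.7]]
[2, 11, 20] [[243.2 232.4]]
[72, 11, 20] [[310.2 232.3]]
[2, 101, 20] [[240.8 145.2]]
[-139, 0, 55] [[ 91.2 255.8]]
```

View pics/w3.png

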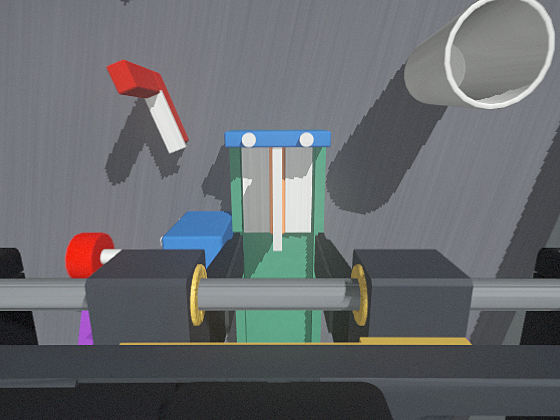

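The coupon is home: the web's near end is at row 250, as predicted. The knob is still out at (91,256). I'm returning to the knob.

Call:
{"method": "jog_arm", "body": {"motion": [[[-11, -35, 0], 0.14], [[-23, -71, 0], 0.28], [[-34, -106, 0], 0.42], [[-46, -142, 0], 0.56], [[-57, -177, 0], 0.7]], "grip": 0}}

```text
t: 13.55
eef_pos: [461.3, 30.4, 208.1]
tcp_rot: [3.141, -0.0, 1.087]
ft_force: [-0.0, -1.0, 0.0]
opening: 0.762
grip_force: 0.0
```

Call:
{"method": "jog_arm", "body": {"motion": [[[0, 0, 0], 0.14], [[0, 0, 0], 0.28], [[0, 0, 0], 0.42], [[0, 0, 0], 0.56], [[0, 0, 0], 0.7]]}}

```text
t: 14.05
eef_pos: [462.8, 30.9, 208.2]
tcp_rot: [3.141, -0.001, 0.387]
ft_force: [-0.6, -0.6, -0.0]
opening: 0.998
grip_force: 0.0
```

Call:
{"method": "jog_arm", "body": {"motion": [[[0, 0, 0], 0.1], [[0, 0, 0], 0.171], [[0, 0, 0], 0.171], [[0, 0, 0], 0.171]]}}

```text
t: 14.45
eef_pos: [462.8, 30.9, 208.0]
tcp_rot: [3.141, -0.0, 0.224]
ft_force: [-0.4, 0.1, -1.0]
opening: 0.996
grip_force: 0.0
```

Call:
{"method": "jog_arm", "body": {"motion": [[[1, 0, 30], 0], [[1, 0, 70], 0], [[1, 0, 110], 0], [[1, 0, 135], 0], [[1, 0, 148], 0]]}}

```text
t: 14.95
eef_pos: [463.1, 31.1, 57.7]
tcp_rot: [-3.141, 0.003, 0.224]
ft_force: [0.4, -1.3, 0.1]
opening: 1.002
grip_force: 0.0
```

Call:
{"method": "jog_arm", "body": {"motion": [[[0, 0, 0], 0], [[0, 0, 0], 0], [[0, 0, 0], 0], [[0, 0, 0], 0], [[0, 0, 0], 0]], "grip": 1}}

```text
t: 15.45
eef_pos: [464.1, 31.0, 60.3]
tcp_rot: [3.141, -0.001, 0.222]
ft_force: [0.5, 0.2, -0.2]
opening: 0.635
grip_force: 0.0
```

Call:
{"method": "jog_arm", "body": {"motion": [[[0, 0, 0], 0], [[0, 0, 0], 0], [[0, 0, 0], 0], [[0, 0, 0], 0], [[0, 0, 0], 0]]}}

```text
t: 15.95
eef_pos: [463.9, 31.2, 59.8]
tcp_rot: [-3.142, -0.0, 0.222]
ft_force: [-0.5, 5.4, 5.5]
opening: 0.477
grip_force: 30.0
```

Call:
{"method": "jog_arm", "body": {"motion": [[[7, 0, 0], 0], [[14, 0, 0], 0], [[21, 0, 0], 0], [[27, 0, 0], 0], [[30, 0, 0], 0]]}}

```text
t: 16.45
eef_pos: [493.2, 38.0, 59.8]
tcp_rot: [-3.141, 0.0, 0.222]
ft_force: [-13.9, -0.9, 14.5]
opening: 0.477
grip_force: 30.0
```

Call:
{"method": "jog_arm", "body": {"motion": [[[1, 0, 0], 0], [[1, 0, 0], 0], [[1, 0, 0], 0]]}}

```text
t: 16.75
eef_pos: [493.2, 38.0, 59.8]
tcp_rot: [-3.141, 0.002, 0.222]
ft_force: [-5.2, 3.0, 8.5]
opening: 0.474
grip_force: 30.0
```

Back at the original "in" position. Releasing, rising and checking.

Call:
{"method": "jog_arm", "body": {"motion": [[[0, 0, 0], 0], [[0, 0, 0], 0], [[0, 0, 0], 0], [[0, 0, 0], 0], [[0, 0, 0], 0]], "grip": 0.1}}

```text
t: 17.25
eef_pos: [494.1, 37.8, 59.5]
tcp_rot: [3.142, 0.0, 0.222]
ft_force: [-1.2, 0.0, 0.3]
opening: 0.841
grip_force: 0.0
```

Call:
{"method": "jog_arm", "body": {"motion": [[[0, 0, -20], 0], [[0, 0, -60], 0], [[0, 0, -105], 0], [[0, 0, -150], 0], [[0, 0, -150], 0]]}}

```text
t: 17.75
eef_pos: [495.9, 37.8, 214.6]
tcp_rot: [3.139, -0.009, 0.222]
ft_force: [-0.0, -1.1, 0.0]
opening: 0.901
grip_force: 0.0
```

Call:
{"method": "jog_arm", "body": {"motion": [[[-15, 0, -20], 0], [[-15, 0, -20], 0], [[-15, 0, -20], 0]]}}

```text
t: 18.05
eef_pos: [479.5, 34.5, 229.1]
tcp_rot: [3.141, -0.0, 0.222]
ft_force: [0.2, -0.6, -0.0]
opening: 0.899
grip_force: 0.0
```

```bash
python3 - <<'E'
from fit import *
p=[599.6,62.1,-1.3,.222]
d=read_camera("wrist"); k=comp(masks(d)["red"],proj(d,jw(np.array([[-109,0,55.]]),p))[0])
print(state()["eef_pos"],state()["ft_force"])
for x in(-109,-112,-139):
    h=hull(d,cyl(x,24,23,55),p)>.5; print(x,np.argwhere(h).mean(0)[::-1],np.argwhere(k).mean(0)[::-1])
C=read_camera("scene"); cv2.imwrite("pics/s2.png",cv2.resize(C["img"][160:280,210:370],(800,600),interpolation=cv2.INTER_CUBIC))
E
```

```text
[479.55005372  34.56441779 228.67691953] [ 0.53199792 -0.03882572 -0.77450316]
-109 [278.34179688 180.10677083] [277.85915493 179.43365456]
-112 [278.30232558 183.27196382] [277.85915493 179.43365456]
-139 [278.37476694 210.74456184] [277.85915493 179.43365456]
```

View pics/s2.png

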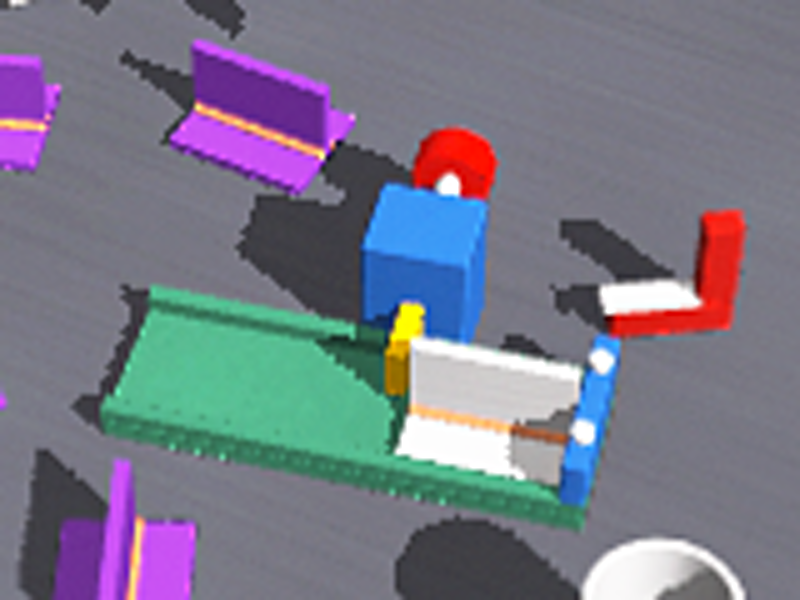

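The bolt at crop (403,350) stands across the track behind the coupon, which lies flat against the stop at (590,420). The knob is in.

```bash
python3 -c "from cell import job_done; print(job_done())"
```

```text
the job is handed in; nothing more can be done
None
```

The coupon is home against the end stop and locked by the bolt with the knob fully in; I saw no tool disturbed and handed the job in at about 18 s of the 58 s allowed (no verdict was returned).

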